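# Clamp the jar in the opening stand and unscrew its tight cap

### The arm

A 6-joint arm with a two-finger parallel gripper is mounted at the origin on a cart in front of the work surface, level with it; the furniture and walls round the work are solid. World frame = base frame: x ahead of the robot, y to its left, z up, the work surface at z = 0. Lengths are in mm, angles in rad, forces in N, time in s.
With the tool pointing down it reaches from about 350 to 775 mm from the base axis. Payload 7.3 kg.
Tool frame: the origin (TCP) lies at the very end of the fingers, on their centre line; the grasp point (between the pads) lies 19 mm behind it; z points along the fingers, y is the line along which they close (so a half turn about z gives the same grasp; the last joint's range is limited). The gripper opens to 92 mm and grips with 3 to 60 N. Pads are 19 mm wide; open, the fingers measure 130 mm over their backs; the gripper's body (75 mm by 190 mm) begins 47 mm behind the grasp point.
Start: joints at [-1.375, 0.342, 1.524, -0, 1.275, -0.146], TCP at [175.994, -494.642, 226.741] pointing down, gripper open.
Joint ranges: [-2.53, 2.53], [-0.77, 2.02], [0.04, 2.7], [-1, 4.14], [0.28, 2.66], [-3.11, 3.11]. Speed limits (rad/s): [2.57, 2.57, 3.14, 3.14, 3.14, 3.14].

### API

Orientations are given as [roll, pitch, yaw] about the fixed x, y, z axes, in that order (R = Rz(yaw) Ry(pitch) Rx(roll)).
In Python, from plant import get_obs, vision, workorder gives the robot as it stands.
- The arm moves only by the shell command python3 -m pendant 'ROWS' [OPENING]. ROWS is a JSON object of lists of equal length, an entry for each row: "dp": the shift along the tool's x, y, z in m, a list of three; "rotation": the turn, a rotation vector about the tool's x, y, z in rad, a list of three. A call has 1 to 8 rows; each row is the pose to reach, as a shift and turn from the pose commanded when the call began, along the tool's axes at that moment; what a row does not reach only later rows make up. A row lasts 1/8 s, in which the tool goes at most 62.5 mm and 10.7 degrees, less where a joint would pass 70% of its speed; a pose out of reach is approached as far as the arm can. A call with a gripper value outside its range is refused whole. OPENING is the finger opening in m, from 0 to 0.0918, set as the call begins (- or left out, the last holds). The fingers move at their own pace and stop on an object; the grip force is fixed at half the most. Time passes only in rows, so rows that repeat a pose let the fingers close. It gives the time, the measured TCP pose, the force, the opening and the grip force at its end, in the units of the state.
- get_obs(): the state, without advancing time (a new reading comes with each control period).
- vision.capture(name): name is "scene" or "side" or "wrist"; returns a dict with "pixels" (384x512x3 uint8, red, green, blue), "vfov" (degrees; the focal length in pixels is half the picture's height over the tangent of half this angle, whatever the lens; pixels are square), "cx", "cy" (the principal point, pixels), "pose" (4x4, takes a point from camera to world coordinates); the wrist camera has in their place "T_tool_cam" (4x4, takes a point from camera to tool coordinates, whose origin is the TCP and whose axes are the flange's). Camera axes: x right, y up, looking along -z (the intrinsics and any distortion apply to the point x, -y, -z); pixel columns grow to the right and rows downward; lengths in mm; the calibration is good to about 2 mm. A picture is of the moment at which its call begins: read the wrist's pose just before it. There is no depth.
- workorder.close_job(): hands the job in; it is judged then, once.
The state is a dict: "time": time; "joint_positions": joint angles; "dq": joint speeds; "tau": joint torques, N m; "tool_pos": TCP position; "tcp_rot": TCP orientation; "contact_force": force on the tool from outside, world axes, zero at the start; "moment": the same for the moment, N m; "grip_width": finger opening in mm; "finger_force": force on a finger pad.
Only numpy, scipy, OpenCV 4.12 (cv2) and the standard library are available. Lean on these libraries where they do the work, as an engineer would, in place of code of your own. Each camera call takes 0.05 s, during which the arm holds its last target. There are 200 camera calls.

### The job

The square jar's cap is too tight to open while the jar stands loose: push the wooden gate of the jar-opening stand fully shut until it snaps home on its catch and stays shut by itself, then unscrew the steel cap (anticlockwise) until it comes free and lift it straight up. Finish still holding the cap level in the gripper, a couple of centimetres clear above the jar's mouth and centred over it, with the jar still standing in the closed stand. Do not lift the jar or push the other jars, the can, the tin and the mug about.

Things in the scene. Friction and masses are not known exactly. Their poses are not given: they have to be found in the camera images.
- stand: Jar-opening stand of dark wood, fixed. Origin: on the table under the jar's seat, z up. Base board 12 mm thick, x -62 to +54, y -134 to +82 mm. Fixed back wall, 62 mm high, inner face at x = +32 mm; low side stops at y = +-47 mm; the -x side is closed by the gate. Catch post (14 mm thick, 62 mm high) at x -43, y -121 mm, with a sprung steel roller in front of it at y -102 mm.
- gate (a joint): Angle of the stand's gate, rad: 0 = fully shut, grows as it swings out toward the stand's -x (clockwise from above), to 1.3. It stays where it is left, but for the last 0.08 rad, where its nib must be pushed past the sprung roller (about 10 to 14 N at gate_push); past 0.03 the catch pulls it home to 0 and holds it. Shut, it is 64 mm from the back wall, so the 62 mm square jar cannot turn.
- gate_push (a point): Where to push: on the outer face of the gate, 125 mm from the hinge, 45 mm above the table. Axes of the gate: -x outward (away from the jar; push toward +x to shut), -y along the bar away from the hinge, z up. The gate is an upright wooden bar, 12 mm thick, 22 to 58 mm above the table, 153 mm long with a steel nib at its end.
- gate_hinge (a point): The gate's vertical hinge axis (at x = -38, y = +60 mm of the stand), 45 mm above the table, 6 mm behind the gate's outer face; same axes as gate_push. Shut, the gate runs from here along the stand's -y.
- jar: White square stoneware jar, loose, 0.3 to 0.6 kg: body 62 x 62 x 58 mm, round 40 mm neck up to the mouth at 84 mm. Stands on the stand's board. Origin: centre of its underside, z up. In the mouth is a sprung rubber seal that presses the cap up with about 12 N (this makes it tight, up to 0.3 N m) and stands 5 mm above the mouth once the cap is off.
- cap: Round steel screw cap, 58 mm diameter, 22 mm tall, 60 g. Origin: centre of its lower edge, z up; 66 mm above the jar's underside when on. Turned anticlockwise (from above) it stays level for 0.2 rad, then climbs 3.4 mm a radian (2.5 mm in all), and is free after 1.15 rad (65 deg); past 1.85 rad unlifted its lugs meet the next thread. Before it is free, pulling would lift the jar too.
- cap_top (a point): Centre of the cap's top face, 22 mm above the cap's origin.
- jam_jar: Bystander: jam jar with a lid, 62 mm diameter, 86 mm tall, origin under its centre.
- honey_jar: Bystander: honey jar with a lid, about 66 mm across, 84 mm tall, origin under its centre.
- spice_jar: Bystander: slim spice jar, 44 mm diameter, 105 mm tall, origin under its centre.
- tuna_tin: Bystander: flat tin, 86 mm diameter, 40 mm tall, origin under its centre.
- can_1: Bystander: drink can, 66 mm diameter, 115 mm tall, origin under its centre.
- mug: Bystander: white mug, 78 mm diameter with a handle, 97 mm tall, origin under its centre.
Not all that is in view belongs to the job. There is more than one size of the cap; the one meant has the size given above.

How it is judged (in metres and radians):
On the way, in this order (a step that is already met when the one before it is completed fails the run):
1. the gate is shut on its catch and stays shut with nothing touching it, the cap still screwed on (value of joint gate below 0.02 rad and contact force between the fingers and stand below 0.3 N and z of cap in the frame of jar below 0.069 m and angle between the x axis of cap and the x axis of jar, either way round below 0.35 rad), for 0.2 s.
2. with the gate still shut, the cap has been turned on the braced jar until its threads are out (value of joint gate below 0.02 rad and angle between the x axis of cap and the x axis of jar, either way round above 0.95 rad and z of cap in the frame of jar below 0.08 m).
At the end, for the whole second after the job is handed in: The gripper holds the cap still, level within 0.2 rad, its lower edge 8 to 51 mm above the jar's mouth and its centre within 15 mm of the jar's axis, touching the jar nowhere; the gate is on its catch (under 0.02 rad); the jar stands upright on the stand's board (z of cap in the frame of jar between 0.092 and 0.135 m and horizontal distance between cap and jar below 0.015 m and angle between cap's own z axis and vertical below 0.2 rad and contact force between the fingers and cap above 2 N and contact force between each of cap, the arm and jar below 0.1 N and linear speed of cap below 0.02 m/s and value of joint gate below 0.02 rad and angle between jar's own z axis and vertical below 0.06 rad and z of jar in the frame of stand below 0.016 m and horizontal distance between jar and stand below 0.03 m); the arm keeps its last pose, push and grip.
It fails at once if the jar is lifted off the stand's board or tipped (z of jar in the frame of stand above 0.024 m or angle between jar's own z axis and vertical above 0.2 rad).
It fails at once if a bystander is pushed away or knocked over (distance of any of jam_jar, honey_jar, spice_jar, tuna_tin, can_1, mug from where it was at the start of the episode above 0.03 m).
It also fails if it takes over 51 s, if anything falls off the work surface, if the arm or the gripper's body presses on something with over 40 N, if the wrist force passes 120 N, or if a joint passes its speed limit or range.

## Working session

There is one attempt and no reset: what is moved stays moved. The work goes in short steps, Python scripts to look and compute and a shell command to move; the robot and the scene stay as the last step left them, time stands still between calls to the robot, and variables do not carry over. Pictures are saved under pics/ and viewed, at most 10 in all, crops included, and the job is handed in when it is done.

```bash
mkdir -p pics; ls; cat > h.py <<'E'
import numpy as np,cv2
from plant import get_obs,vision,workorder
from scipy.spatial.transform import Rotation as R
def cap(n):
    o=get_obs(); c=vision.capture(n)
    if n=="wrist":
        T=np.eye(4);T[:3,:3]=R.from_euler('xyz',o['tcp_rot']).as_matrix();T[:3,3]=o['tool_pos']
        s=1000 if np.abs(T[:3,3]).max()<3 else 1
        T[:3,3]*=s; c['pose']=T@np.array(c['T_tool_cam'])
    c['pose']=np.array(c['pose']);c['f']=192/np.tan(np.radians(c['vfov'])/2)
    return c
def ray(c,u,v):
    d=np.array([(u-c['cx'])/c['f'],-(v-c['cy'])/c['f'],-1]);return c['pose'][:3,3],c['pose'][:3,:3]@d
def onz(c,u,v,z):
    o,d=ray(c,u,v);return o+d*(z-o[2])/d[2]
def proj(c,p):
    q=np.linalg.inv(c['pose'])@np.r_[p,1];return np.array([c['cx']+c['f']*q[0]/-q[2],c['cy']-c['f']*q[1]/-q[2]])
E
python3 - <<'E'
from h import *
import pickle
print(get_obs())
D={}
for n in("scene","side","wrist"):
    c=cap(n);D[n]=c;cv2.imwrite(f'pics/{n}0.png',cv2.resize(c['pixels'][:,:,::-1],(800,600)))
    print(n,{k:v for k,v in c.items() if k!='pixels'})
pickle.dump(D,open('D.pkl','wb'))
E
```

```text
pics
{'time': 0.0, 'joint_positions': array([-1.37500156e+00,  3.42722524e-01,  1.52501397e+00, -9.23623722e-06,
        1.27537899e+00, -1.46010246e-01]), 'dq': array([ 1.45735571e-05, -3.02012281e-05,  5.88285278e-04, -9.06986264e-04,
       -1.40353256e-03,  1.05636329e-04]), 'tau': array([ 8.68594143e-04, -4.31236374e+01, -2.44213647e+01,  7.19187269e-02,
        5.59924264e-02, -1.37768052e-04]), 'tool_pos': array([ 175.90832093, -494.22773322,  226.04612362]), 'tcp_rot': array([-3.14008475e+00, -2.12820479e-04,  3.41807545e-01]), 'contact_force': array([ 0.08039933, -0.6352193 , -0.50655695]), 'moment': array([-0.01082218, -0.01758479, -0.01452248]), 'finger_force': 0.0, 'grip_width': 91.75608031343569}
scene {'vfov': 55.80973400312621, 'cx': 256.5431386625829, 'cy': 191.48067173377734, 'pose': array([[-4.61825764e-01,  6.02147622e-01, -6.51256635e-01,
        -2.07753217e+02],
       [-8.86715591e-01, -3.31042476e-01,  3.22717120e-01,
         4.76030815e+02],
       [-2.12702622e-02,  7.26518493e-01,  6.86817629e-01,
         8.74212313e+02],
       [ 0.00000000e+00,  0.00000
[... 688 characters left out ...]
.59056454e-01,  2.83213271e-01,
         7.59454786e+01],
       [ 9.99999158e-01,  1.18076782e-03, -5.37715305e-04,
        -2.15835596e-01],
       [-8.50108450e-04,  2.83212506e-01, -9.59056804e-01,
        -1.58732544e+02],
       [ 0.00000000e+00,  0.00000000e+00,  0.00000000e+00,
         1.00000000e+00]]), 'pose': array([[ 3.34289499e-01,  9.03886333e-01,  2.66908275e-01,
         2.47441911e+02],
       [-9.42470300e-01,  3.20758370e-01,  9.41477634e-02,
        -4.68828719e+02],
       [-5.14186543e-04, -2.83025731e-01,  9.59112179e-01,
         3.84863578e+02],
       [ 0.00000000e+00,  0.00000000e+00,  0.00000000e+00,
         1.00000000e+00]]), 'f': np.float64(288.9857619390988)}
```

View pics/scene0.png

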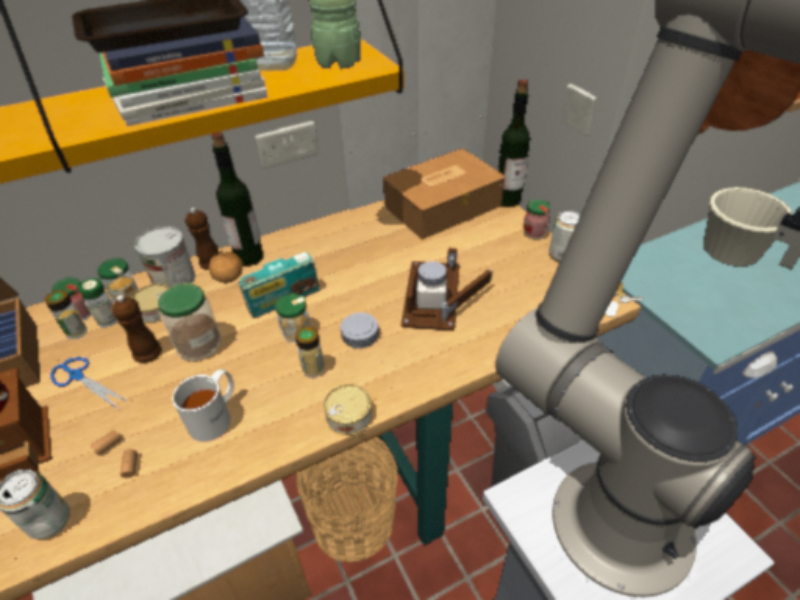

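View pics/side0.png

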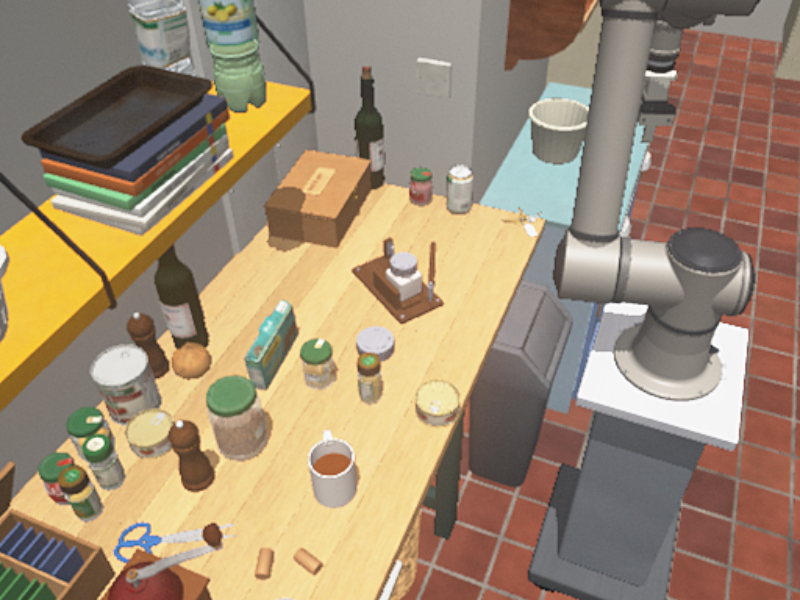

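The scene view (800x600) shows the stand at about (432,290) with the jar and its grey cap at (432,272). A second, larger grey lid lies loose on the table at (360,330). In the side view these are at (404,265) and (375,343). The cap on the square jar in the stand is the one meant, and I'll confirm it in an enlarged crop.

```bash
python3 - <<'E'
from h import *
import pickle
D=pickle.load(open('D.pkl','rb'))
s=512/800
def tri(a,b):
    o1,d1=ray(D['scene'],*np.array(a)*s);o2,d2=ray(D['side'],*np.array(b)*s)
    t=np.linalg.lstsq(np.c_[d1,-d2],o2-o1,rcond=None)[0];return (o1+d1*t[0]+o2+d2*t[1])/2
print('cap top',tri((432,269),(404,260)))
print('loose',[onz(D['scene'],*np.array(p)*s,15) for p in((342,328),(379,328))])
print('cap w',[onz(D['scene'],*np.array(p)*s,98) for p in((418,270),(447,270))])
print('gate',onz(D['scene'],*np.array((492,273))*s,58),onz(D['side'],*np.array((432,243))*s,58))
a=cv2.resize(D['scene']['pixels'][150:220,245:325],(400,350),interpolation=2)
b=cv2.resize(D['side']['pixels'][145:215,215:295],(400,350),interpolation=2)
cv2.imwrite('pics/crop.png',np.hstack([a,b])[:,:,::-1])
E
```

```text
cap top [575.0434052   13.00666323 102.12814965]
loose [array([588.40635678, 221.48551555,  15.        ]), array([551.0267549 , 153.14256353,  15.        ])]
cap w [array([590.27916945,  38.2400733 ,  98.        ]), array([560.76012507, -15.14258307,  98.        ])]
gate [ 543.98484135 -121.4734294    58.        ] [ 559.15675788 -117.98883591   58.        ]
```

View pics/crop.png

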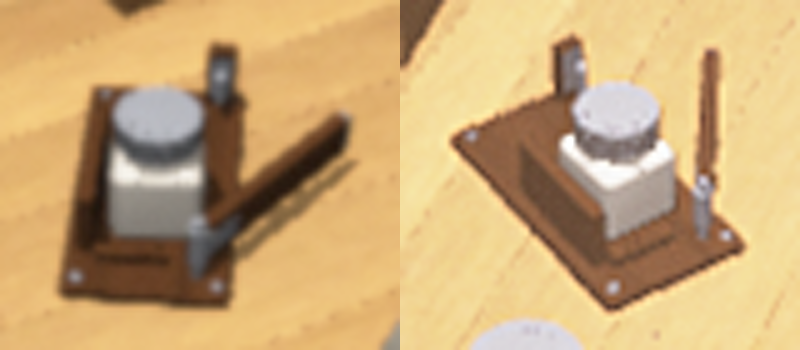

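The crop shows the square white jar in the stand with its steel cap. The cap is about 60 mm wide by ray casting, against about 78 mm for the loose lid, so it is the one meant. The gate is open, with its hinge at crop (200,250), its tip at (345,120) and the catch post at (222,75). Next I'll work out the stand's frame and the move that puts the wrist camera above it.

```bash
python3 - <<'E'
from h import *
import pickle
D=pickle.load(open('D.pkl','rb'))
def fit(P,Q): # stand xy -> world
    P=np.array(P,float);Q=np.array(Q)[:,:2];a=P-P.mean(0);b=Q-Q.mean(0)
    th=np.arctan2((a[:,0]*b[:,1]-a[:,1]*b[:,0]).sum(),(a*b).sum());M=np.array([[np.cos(th),-np.sin(th)],[np.sin(th),np.cos(th)]])
    t=Q.mean(0)-M@P.mean(0);print(th,t,(Q-P@M.T-t).round(1).tolist());return th,t,M
c=D['scene'];q=[onz(c,245+u/5,150+v/5,12) for u,v in((60,288),(228,300),(240,95),(97,90))]
fit([(54,82),(-62,82),(-62,-134),(54,-134)],q)
c=D['side'];q=[onz(c,215+(u-400)/5,145+v/5,12) for u,v in((612,307),(743,245),(455,140))]
th,t,M=fit([(54,82),(-62,82),(54,-134)],q)
h=M@[-38,60]+t;print('hinge',h)
for c,p in((D['scene'],(245+345/5,150+118/5)),(D['side'],(215+310/5,145+50/5))):
    e=onz(c,*p,58)[:2];d=M.T@(e-h);print('gate angle',np.arctan2(-d[0],-d[1]),np.linalg.norm(d),e)
o=get_obs();Rt=R.from_euler('xyz',o['tcp_rot']).as_matrix();print(Rt.T@(np.array([570,15,270])-o['tool_pos']))
E
```

```text
0.973069047307196 [575.37088798  18.68411452] [[2.3, -4.0], [5.0, 0.3], [0.9, 5.0], [-8.2, -1.2]]
0.9675642605989611 [577.67625596  20.59599166] [[0.2, -3.5], [5.5, 1.9], [-5.7, 1.7]]
hinge [506.70820699  23.34117407]
gate angle 0.6762195795390153 151.90354534388936 [ 550.34105709 -122.16092722]
gate angle 0.6243356156295748 153.84857906714032 [ 558.48274143 -121.53388543]
[ 542.02174311 -347.82426451  -43.31394173]
```

```bash
python3 -m pendant '{"dp":[[0.049,-0.031,-0.005],[0.098,-0.062,-0.01],[0.147,-0.093,-0.015],[0.196,-0.124,-0.02],[0.245,-0.155,-0.025],[0.294,-0.186,-0.03],[0.343,-0.217,-0.035],[0.392,-0.248,-0.04]],"rotation":[[0,0,0],[0,0,0],[0,0,0],[0,0,0],[0,0,0],[0,0,0],[0,0,0],[0,0,0]]}' && python3 - <<'E'
from h import *
o=get_obs();print(o['tcp_rot']);Rt=R.from_euler('xyz',o['tcp_rot']).as_matrix();print(Rt.T@(np.array([540,-10,290])-o['tool_pos']))
E
```

```text
time: 1.15
tool_pos: [463.0, -127.9, 266.8]
tcp_rot: [3.141, 0.0, 0.342]
contact_force: [0.7, 0.4, -0.9]
grip_width: 91.8
finger_force: 0.0
[3.14132953e+00 6.41267361e-05 3.41772320e-01]
[112.02983099 -85.28962564 -23.19228373]
```

Closing the fingers on the way, ready to push the gate.

```bash
python3 -m pendant '{"dp":[[0.037,-0.028,-0.01],[0.074,-0.056,-0.02],[0.112,-0.085,-0.023],[0.112,-0.085,-0.023],[0.112,-0.085,-0.023]],"rotation":[[0,0,-0.16],[0,0,-0.32],[0,0,-0.48],[0,0,-0.63],[0,0,-0.63]]}' 0.0 && python3 - <<'E'
from h import *
import pickle
c=cap('wrist');pickle.dump(c,open('w1.pkl','wb'))
cv2.imwrite('pics/w1.png',cv2.resize(c['pixels'][:,:,::-1],(800,600)))
E
```

```text
time: 1.78
tool_pos: [539.2, -11.5, 289.2]
tcp_rot: [-3.141, 0.001, 0.971]
contact_force: [-0.7, 0.8, 0.4]
grip_width: 46.4
finger_force: 0.0
```

View pics/w1.png

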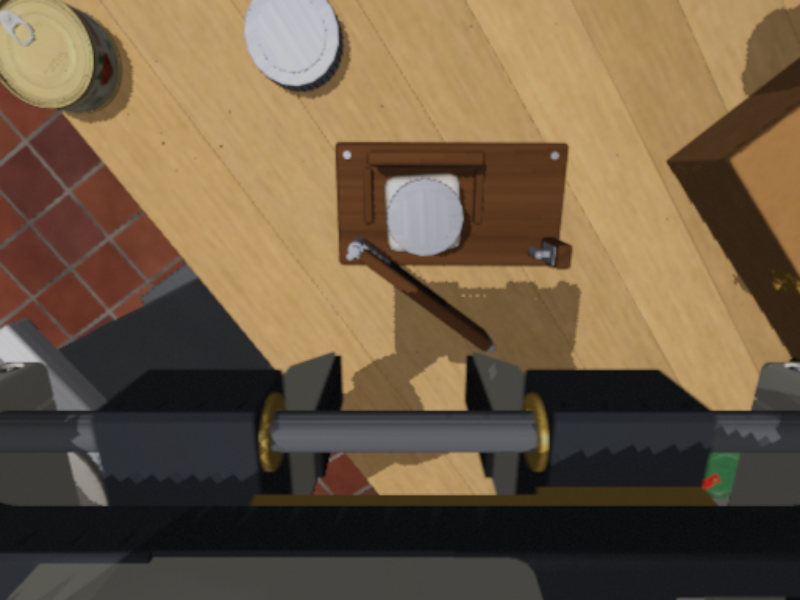

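The wrist view shows the board corners at (337,143), (567,144) and (340,265), the cap centred at about (425,217), the hinge at (357,250), the gate tip at (491,348) and the catch post at (556,254).

```bash
cat >> h.py <<'E'
def fit(P,Q):
    P=np.array(P,float);Q=np.array(Q)[:,:2];a=P-P.mean(0);b=Q-Q.mean(0)
    th=np.arctan2((a[:,0]*b[:,1]-a[:,1]*b[:,0]).sum(),(a*b).sum());M=np.array([[np.cos(th),-np.sin(th)],[np.sin(th),np.cos(th)]])
    t=Q.mean(0)-M@P.mean(0);print(th,t,(Q-P@M.T-t).round(1).tolist());return th,t,M
E
python3 - <<'E'
from h import *
import pickle
c=pickle.load(open('w1.pkl','rb'));s=.64
q=[onz(c,u*s,v*s,12) for u,v in((337,143),(567,144),(340,265))]
th,t,M=fit([(54,82),(54,-134),(-62,82)],q)
# cap top: least saturated bright blob
im=c['pixels'];hsv=cv2.cvtColor(im,cv2.COLOR_RGB2HSV)
m=((hsv[...,1]<45)&(hsv[...,2]>120)).astype(np.uint8);m[:100]=0;m[168:]=0;m[:,:240]=0;m[:,:][:,305:]=0
n,l,st,ce=cv2.connectedComponentsWithStats(m);print(st[1:],ce[1:])
p=onz(c,425*s,217*s,100);print('cap',p,'in stand',M.T@(p[:2]-t), 'edges',onz(c,387*s,217*s,100),onz(c,463*s,217*s,100))
h=M@[-38,60]+t;print('hinge',h,onz(c,357*s,247*s,60))
e=onz(c,489*s,348*s,58)[:2];d=M.T@(e-h);print('angle',np.arctan2(-d[0],-d[1]),np.linalg.norm(d))
o=get_obs();Rt=R.from_euler('xyz',o['tcp_rot']).as_matrix();print(o['grip_width'])
for k in [(-145,-25),(-125,-45),(-95,-60),(-70,-65),(-54,-65),(-48,-65)]:
    w=M@k+t;print(k,w,Rt.T@(np.r_[w,45]-o['tool_pos']))
E
```

```text
0.9647770707534226 [580.23528531  16.22303075] [[1.4, -2.3], [-3.6, 1.6], [2.2, 0.7]]
[[ 246  112   51   52 2242]] [[270.62890277 136.25780553]]
cap [575.8998924   13.83746423 100.        ] in stand [-4.43018983  2.20453564] edges [552.05476618  30.15840253 100.        ] [599.74228225  -2.48160115 100.        ]
hinge [509.27516333  19.16600366] [512.55717935  21.37167038  60.        ]
angle 0.6385428117226352 151.29137689271758
42.61023128286168
(-145, -25) [ 518.19131668 -117.19565594] [-98.4445669   42.58371533 244.37422034]
(-125, -45) [ 546.02175823 -112.14921923] [-78.52685638  62.66565515 244.35183439]
(-95, -60) [575.4385912  -96.03556236] [-48.58870174  77.78869426 244.32765567]
(-70, -65) [593.788204   -78.33551405] [-23.6094451   82.89129155 244.31220685]
(-54, -65) [602.90180594 -65.18476275] [ -7.60958189  82.95698141 244.30432498]
(-48, -65) [606.31940666 -60.25323101] [ -1.60963319  82.98161511 244.30136927]
```

```bash
python3 -m pendant '{"dp":[[-0.052,0.019,0.0],[-0.103,0.038,0.03],[-0.103,0.038,0.085],[-0.103,0.038,0.14],[-0.103,0.038,0.195],[-0.103,0.038,0.235],[-0.103,0.038,0.244],[-0.103,0.038,0.244]],"rotation":[[0,0,0],[0,0,0],[0,0,0],[0,0,0],[0,0,0],[0,0,0],[0,0,0],[0,0,0]]}' 0.0 && python3 - <<'E'
from h import *
o=get_obs();print(o['contact_force'],o['joint_positions'])
th=.966;M=np.array([[np.cos(th),-np.sin(th)],[np.sin(th),np.cos(th)]]);print(M.T@(o['tool_pos'][:2]-[578,16]))
E
```

```text
time: 2.82
tool_pos: [512.8, -119.0, 46.3]
tcp_rot: [3.141, 0.0, 0.97]
contact_force: [0.5, 0.9, 0.8]
grip_width: 0.7
finger_force: 0.0
[0.52455332 0.91411323 0.77186295] [-3.73615283e-01  5.59326008e-01  1.74063024e+00 -1.46294888e-04
  8.41176579e-01  2.27410774e-01]
[-148.13621499  -23.11472219]
```

```bash
python3 -m pendant '{"dp":[[0.012,0.007,0],[0.024,0.015,0],[0.036,0.023,0],[0.048,0.031,0],[0.058,0.036,0],[0.067,0.04,0],[0.074,0.042,0],[0.079,0.042,0]],"rotation":[[0,0,0],[0,0,0],[0,0,0],[0,0,0],[0,0,0],[0,0,0],[0,0,0],[0,0,0]]}' 0.0
python3 -m pendant '{"dp":[[0.003,0,0],[0.006,0,0],[0.009,0,0]],"rotation":[[0,0,0],[0,0,0],[0,0,0]]}'
```

```text
time: 3.82
tool_pos: [592.0, -76.8, 45.6]
tcp_rot: [3.141, 0.0, 0.972]
contact_force: [-0.5, -1.4, -0.1]
grip_width: 0.7
finger_force: 0.6
time: 4.2
tool_pos: [596.8, -69.8, 45.8]
tcp_rot: [3.141, 0.001, 0.972]
contact_force: [-2.9, -7.4, 1.5]
grip_width: 0.4
finger_force: 4.1
```

```bash
python3 -m pendant '{"dp":[[0.002,0,0],[0.004,0,0],[0.006,0,0]],"rotation":[[0,0,0],[0,0,0],[0,0,0]]}'
python3 -m pendant '{"dp":[[0.002,0,0],[0.004,0,0],[0.004,0,0]],"rotation":[[0,0,0],[0,0,0],[0,0,0]]}'
```

```text
time: 4.58
tool_pos: [597.7, -68.8, 45.8]
tcp_rot: [-3.14, 0.008, 0.972]
contact_force: [-13.0, -22.3, 5.5]
grip_width: 0.7
finger_force: 12.9
time: 4.95
tool_pos: [602.4, -62.6, 45.9]
tcp_rot: [3.141, 0.002, 0.972]
contact_force: [-1.5, -6.6, 1.1]
grip_width: 0.6
finger_force: 3.6
```

The force peaked and then dropped, so the nib has probably passed the roller. A small extra push should confirm it is seated.

```bash
python3 -m pendant '{"dp":[[0.002,0,0],[0.003,0,0],[0.003,0,0]],"rotation":[[0,0,0],[0,0,0],[0,0,0]]}'
python3 - <<'E'
from h import *
o=get_obs()
th=.966;M=np.array([[np.cos(th),-np.sin(th)],[np.sin(th),np.cos(th)]]);print(M.T@(o['tool_pos'][:2]-[578,16]))
E
```

```text
time: 5.32
tool_pos: [602.5, -62.4, 45.9]
tcp_rot: [-3.142, 0.006, 0.972]
contact_force: [-7.7, -16.1, 4.6]
grip_width: 0.5
finger_force: 9.3
[-50.59719982 -64.76537713]
```

```bash
python3 -m pendant '{"dp":[[-0.03,0,0],[-0.05,0,0],[-0.05,0,-0.06],[-0.05,0,-0.12],[-0.05,-0.01,-0.18],[-0.03,-0.05,-0.21],[-0.01,-0.08,-0.24],[-0.01,-0.08,-0.24]],"rotation":[[0,0,0],[0,0,0],[0,0,0],[0,0,0],[0,0,0],[0,0,0],[0,0,0],[0,0,0]]}' 0.0918
python3 -m pendant '{"dp":[[0,0,0],[0,0,0]],"rotation":[[0,0,0],[0,0,0]]}'
python3 - <<'E'
from h import *
import pickle
c=cap('wrist');pickle.dump(c,open('w2.pkl','wb'));s=cap('side');pickle.dump(s,open('s2.pkl','wb'))
cv2.imwrite('pics/w2.png',cv2.resize(c['pixels'][60:200,190:390,::-1],(800,560),interpolation=2))
E
```

```text
time: 6.32
tool_pos: [532.7, -20.0, 288.7]
tcp_rot: [3.137, -0.003, 0.975]
contact_force: [0.1, -0.9, 0.2]
grip_width: 76.0
finger_force: 0.0
time: 6.58
tool_pos: [532.3, -22.6, 284.3]
tcp_rot: [-3.139, 0.001, 0.971]
contact_force: [0.3, 1.2, -0.2]
grip_width: 91.0
finger_force: 0.0
```

View pics/w2.png

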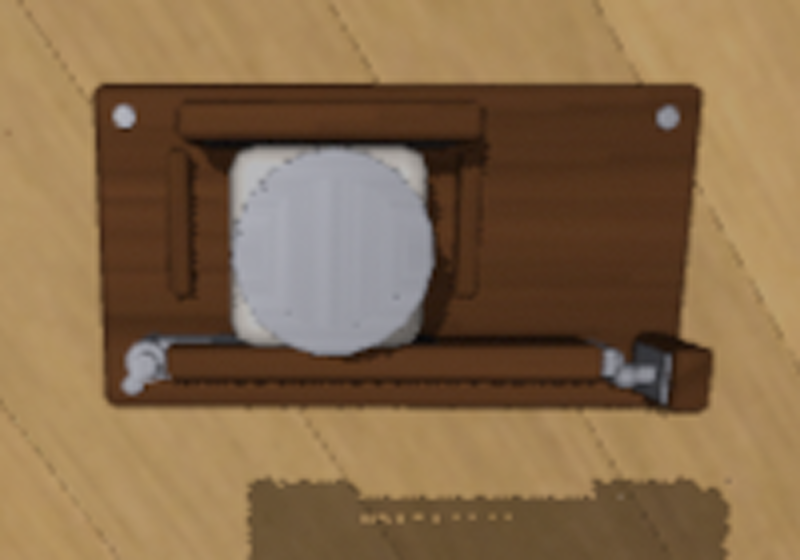

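The crop shows the gate fully shut with its nib behind the roller, and the cap centred at crop (333,251). Now the exact cap centre, cross-checked with the side view.

```bash
python3 - <<'E'
from h import *
import pickle
c=pickle.load(open('w2.pkl','rb'));s=pickle.load(open('s2.pkl','rb'))
cr=lambda u,v:(190+u/4,60+v/4)
q=[onz(c,*cr(*p),12) for p in((98,86),(701,88),(108,405))];th,t,M=fit([(54,82),(54,-134),(-62,82)],q)
p=onz(c,*cr(333.5,251),100);print('campos',c['pose'][:3,3],'cap wrist',p,M.T@(p[:2]-t))
print('diam',np.linalg.norm(onz(c,*cr(232,251),100)-onz(c,*cr(435,251),100)))
hsv=cv2.cvtColor(s['pixels'],cv2.COLOR_RGB2HSV)
m=((hsv[...,1]<40)&(hsv[...,2]>110)).astype(np.uint8)
u0,v0=proj(s,p);sub=m[int(v0)-9:int(v0)+7,int(u0)-14:int(u0)+15];print(u0,v0);print('\n'.join(''.join('#' if x else '.' for x in r) for r in sub))
o=get_obs();Rt=R.from_euler('xyz',o['tcp_rot']).as_matrix();print(o['tool_pos'],Rt.T@(np.r_[p[:2],74]-o['tool_pos']))
E
```

```text
0.964042500337121 [580.55102306  16.1045564 ] [[0.9, -2.4], [-3.6, 1.4], [2.7, 1.0]]
campos [575.37796247  40.38872758 442.93235848] cap wrist [580.38697045  17.68158721 100.        ] [1.20199264 1.03399861]
diam 58.51604398243864
256.6024182257545 167.42143959357222
......####...................
......###....................
......##.....................
......##.....................
......##..#########..........
........#############........
.......###############.......
......#################......
......#################......
......#################......
......#################......
......#################......
.......################......
.......###############.......
.....##..###########.........
....###...#####.#####.#......
[532.41121434 -22.58933965 284.53450786] [ 60.52250412  17.23460211 210.44760562]
```

```bash
python3 -m pendant '{"dp":[[0.03,0.009,0.0],[0.06,0.017,0.03],[0.06,0.017,0.08],[0.06,0.017,0.13],[0.06,0.017,0.17],[0.06,0.017,0.2],[0.06,0.017,0.209],[0.06,0.017,0.209]],"rotation":[[0,0,0],[0,0,0],[0,0,0],[0,0,0],[0,0,0],[0,0,0],[0,0,0],[0,0,0]]}' 0.0918
python3 -m pendant '{"dp":[[0,0,0],[0,0,0]],"rotation":[[0,0,0],[0,0,0]]}'
```

```text
time: 7.68
tool_pos: [580.4, 17.8, 76.5]
tcp_rot: [-3.141, 0.0, 0.971]
contact_force: [0.3, -0.6, -0.2]
grip_width: 91.6
finger_force: 0.0
time: 7.92
tool_pos: [581.1, 18.0, 78.0]
tcp_rot: [3.139, -0.001, 0.972]
contact_force: [-0.3, 0.2, 0.1]
grip_width: 91.7
finger_force: 0.0
```

```bash
python3 - <<'E'
from h import *
o=get_obs();print(o['tool_pos'],o['tcp_rot'],o['contact_force'],o['joint_positions'])
Rt=R.from_euler('xyz',o['tcp_rot']).as_matrix();print(Rt.T@(np.r_[580.4,17.6,75]-o['tool_pos']))
E
```

```text
[581.07993792  17.97876379  77.98585039] [ 3.13942868e+00 -1.08015229e-03  9.71835479e-01] [-0.29528667  0.16812982  0.05628651] [-1.00820346e-01  5.93539700e-01  1.55565290e+00 -1.01730320e-04
  9.89982976e-01  4.98197387e-01]
[-0.69939256 -0.35449332  2.98433655]
```

```bash
python3 -m pendant '{"dp":[[0,0,0.002],[0,0,0.002],[0,0,0.002],[0,0,0.002],[0,0,0.002],[0,0,0.002]],"rotation":[[0,0,0],[0,0,0],[0,0,0],[0,0,0],[0,0,0],[0,0,0]]}' 0.04
```

```text
time: 8.68
tool_pos: [580.3, 18.1, 74.7]
tcp_rot: [-3.142, 0.0, 0.972]
contact_force: [-0.2, -0.1, -0.2]
grip_width: 58.2
finger_force: 30.0
```

```bash
python3 -m pendant '{"dp":[[0,0,0],[0,0,0],[0,0,-0.0003],[0,0,-0.0006],[0,0,-0.001],[0,0,-0.0013],[0,0,-0.0017],[0,0,-0.0017]],"rotation":[[0,0,-0.1],[0,0,-0.2],[0,0,-0.3],[0,0,-0.4],[0,0,-0.5],[0,0,-0.6],[0,0,-0.7],[0,0,-0.7]]}'
python3 - <<'E'
from plant import get_obs
o=get_obs();print(o['moment'],o['contact_force'],o['tcp_rot'])
E
```

```text
time: 9.68
tool_pos: [580.6, 18.1, 76.2]
tcp_rot: [3.141, 0.0, 1.671]
contact_force: [2.1, 0.5, -2.8]
grip_width: 57.9
finger_force: 30.0
[ 0.01609837 -0.45866692  0.07071529] [ 2.11308851  0.5416765  -2.84655824] [3.14115039e+00 2.13235287e-04 1.67109241e+00]
```

```bash
python3 -m pendant '{"dp":[[0,0,-0.0003],[0,0,-0.0006],[0,0,-0.001],[0,0,-0.0012],[0,0,-0.0012],[0,0,-0.0012],[0,0,-0.0012],[0,0,-0.0012]],"rotation":[[0,0,-0.1],[0,0,-0.2],[0,0,-0.3],[0,0,-0.4],[0,0,-0.5],[0,0,-0.6],[0,0,-0.68],[0,0,-0.68]]}'
python3 - <<'E'
from h import *
o=get_obs();print(o['moment'],o['contact_force'],o['tcp_rot'])
c=cap('wrist');cv2.imwrite('pics/w3.png',cv2.resize(c['pixels'][:,:,::-1],(640,480)))
s=cap('side');cv2.imwrite('pics/s3.png',cv2.resize(s['pixels'][130:220,200:320,::-1],(800,600),interpolation=2))
E
```

```text
time: 10.68
tool_pos: [580.5, 18.5, 78.0]
tcp_rot: [3.141, 0.0, 2.349]
contact_force: [-0.1, 2.9, 2.5]
grip_width: 58.1
finger_force: 30.0
[ 0.53752699 -0.16242819 -0.01081383] [-0.12765647  2.93949656  2.46397709] [3.14092183e+00 1.00753458e-04 2.34946206e+00]
```

View pics/w3.png

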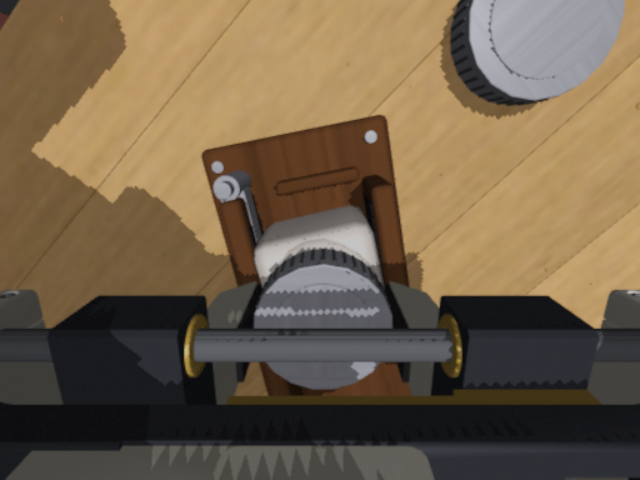

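View pics/s3.png

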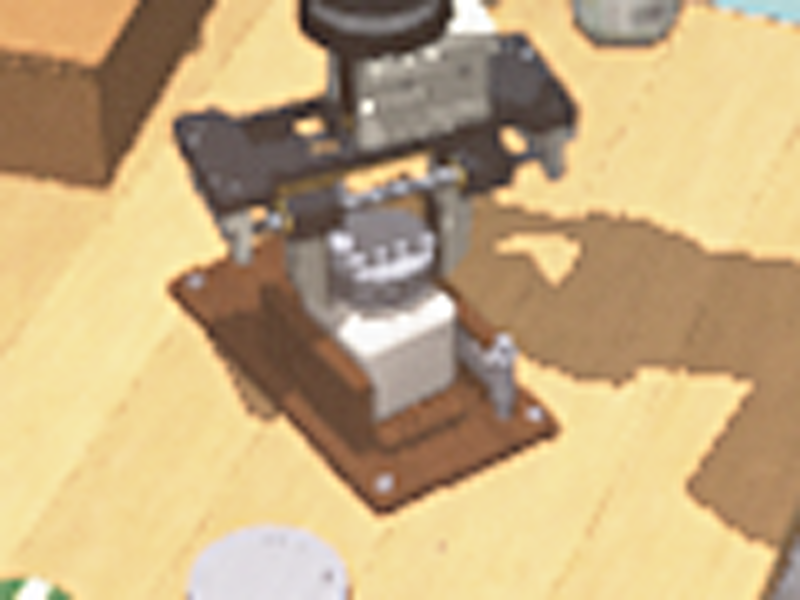

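The wrist view shows the cap between the pads at about (322,318), with the gate bar still shut along the jar. The side view shows the cap level above the seated jar. The measured turn is 1.38 rad. I'll lift gently and read the force before committing.

```bash
python3 -m pendant '{"dp":[[0,0,-0.001],[0,0,-0.002],[0,0,-0.003],[0,0,-0.003],[0,0,-0.003]],"rotation":[[0,0,0],[0,0,0],[0,0,0],[0,0,0],[0,0,0]]}'; python3 -m pendant '{"dp":[[0,0,-0.001],[0,0,-0.002],[0,0,-0.003],[0,0,-0.003],[0,0,-0.003]],"rotation":[[0,0,0],[0,0,0],[0,0,0],[0,0,0],[0,0,0]]}'
python3 - <<'E'
from h import *
s=cap('side');cv2.imwrite('pics/s4.png',cv2.resize(s['pixels'][150:210,230:310,::-1],(800,600),interpolation=2))
E
```

```text
time: 11.4
tool_pos: [580.2, 18.0, 80.5]
tcp_rot: [-3.141, -0.0, 2.352]
contact_force: [-0.4, 1.2, -1.6]
grip_width: 58.1
finger_force: 30.0
time: 12.02
tool_pos: [580.5, 18.0, 83.8]
tcp_rot: [3.141, 0.0, 2.352]
contact_force: [0.6, 0.4, 1.1]
grip_width: 58.0
finger_force: 30.0
```

View pics/s4.png

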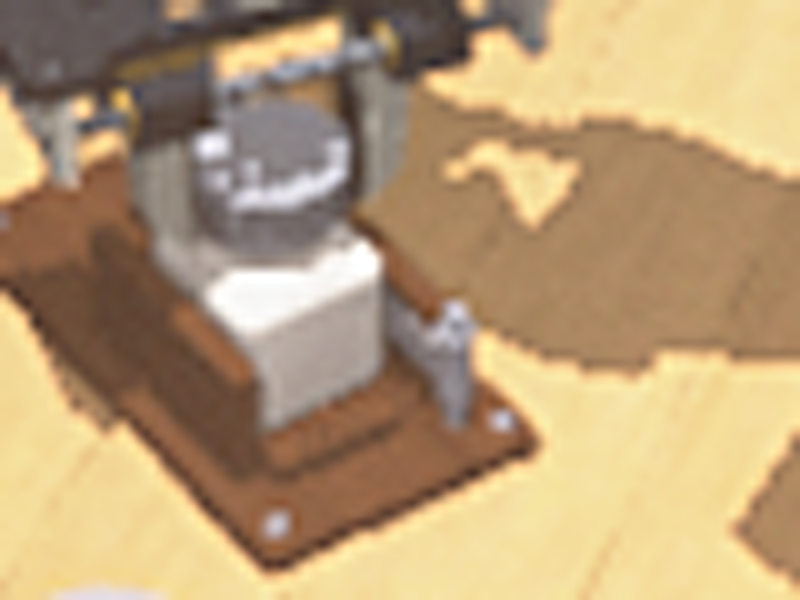

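The force stays near zero, so the jar's weight is not being lifted. The jar is seated and the cap is free. Lifting another 34 mm.

```bash
python3 -m pendant '{"dp":[[0,0,-0.006],[0,0,-0.013],[0,0,-0.02],[0,0,-0.027],[0,0,-0.032],[0,0,-0.034],[0,0,-0.034],[0,0,-0.034]],"rotation":[[0,0,0],[0,0,0],[0,0,0],[0,0,0],[0,0,0],[0,0,0],[0,0,0],[0,0,0]]}'; python3 -m pendant '{"dp":[[0,0,0],[0,0,0],[0,0,0],[0,0,0]],"rotation":[[0,0,0],[0,0,0],[0,0,0],[0,0,0]]}'
python3 - <<'E'
from h import *
s=cap('side');cv2.imwrite('pics/s5.png',cv2.resize(s['pixels'][140:212,220:316,::-1],(800,600),interpolation=2))
E
```

```text
time: 13.08
tool_pos: [580.1, 18.1, 117.3]
tcp_rot: [-3.141, -0.0, 2.352]
contact_force: [0.3, 0.7, -1.5]
grip_width: 58.2
finger_force: 30.0
time: 13.58
tool_pos: [580.3, 18.1, 117.6]
tcp_rot: [-3.142, 0.0, 2.352]
contact_force: [0.1, -0.3, -0.5]
grip_width: 58.0
finger_force: 30.0
```

View pics/s5.png

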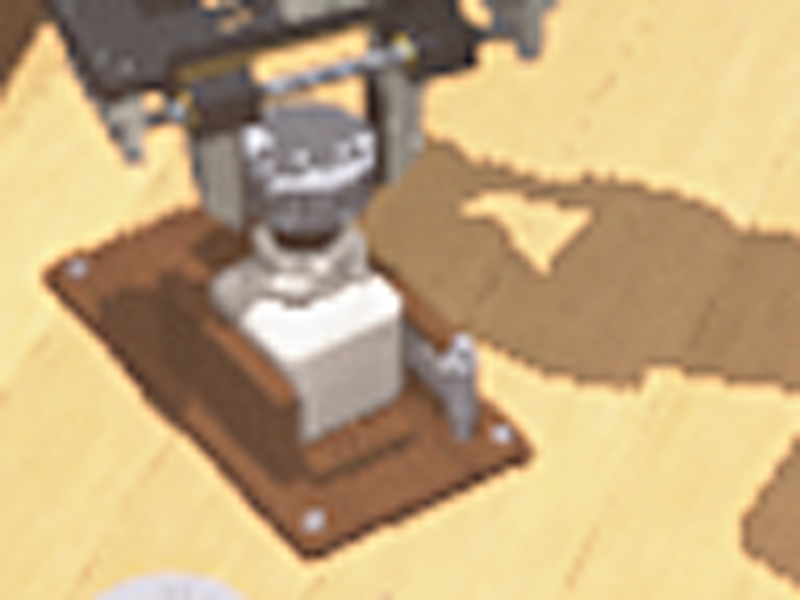

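The side crop shows the cap level in the gripper at (310,170). The jar's open mouth is below it at (310,250), and the jar stands in the closed stand.

```bash
python3 -c "
from plant import workorder
print(workorder.close_job())"
```

```text
the job is handed in; nothing more can be done
None
```

The job is handed in: the gate is shut on its catch, the cap is unscrewed and held level about 2.5 cm above the jar's mouth, and the jar still stands in the closed stand; no verdict came back.

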